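Slide the border tiles into the length gauge

TASK

Sort the three terracotta border tiles into the wooden gauge: slide each one, flat on the table and never lifted, lengthwise into the lane that matches its length, until its end is right up against that lane's stop and its near end is flush with the front of the rails. Leave the cups, pots, clay and tools around them where they stand.

Things in the scene. Friction and masses are not known exactly. Their poses are not given: they have to be found in the camera images.
- gauge: Fixed hardwood gauge on the table: 4 rails (14 mm wide, 11 high, 148 long, round front ends, 70 mm apart centre to centre) and a back bar, overall 162 x 224 mm. They leave 3 lanes 56 mm wide at y = -70, 0, +70 mm, floored by the table. Origin: on the table, middle of the mouth line (through the rails' front ends); +x runs up the lanes, away from the robot; z up. Which lane has which stop varies.
- stop_short: Stop of the lane for the 80 mm tile: pale wooden block with a brass stud, 56 mm wide, 14 thick, 11 high, fixed across the lane; a flush grey strip marks the floor before it. The origin is NOT in the block but on the table at the middle of this lane's mouth; +x runs up the lane and the block's near face stands 80 mm along it.
- stop_middle: Stop of the lane for the 100 mm tile: pale wooden block with a brass stud, 56 mm wide, 14 thick, 11 high, fixed across the lane; a flush grey strip marks the floor before it. The origin is NOT in the block but on the table at the middle of this lane's mouth; +x runs up the lane and the block's near face stands 100 mm along it.
- stop_long: Stop of the lane for the 120 mm tile: pale wooden block with a brass stud, 56 mm wide, 14 thick, 11 high, fixed across the lane; a flush grey strip marks the floor before it. The origin is NOT in the block but on the table at the middle of this lane's mouth; +x runs up the lane and the block's near face stands 120 mm along it.
- tile_short: Loose terracotta border tile with two blue lines and white dots on top, 80 mm long (its x), 50 mm wide (its y), 14 mm thick, about 112 g. Origin: centre of its underside; z up. It looks the same either way round; the three tiles differ only in length (80, 100, 120 mm).
- tile_middle: Loose terracotta border tile with two blue lines and white dots on top, 100 mm long (its x), 50 mm wide (its y), 14 mm thick, about 140 g. Origin: centre of its underside; z up. It looks the same either way round; the three tiles differ only in length (80, 100, 120 mm).
- tile_long: Loose terracotta border tile with two blue lines and white dots on top, 120 mm long (its x), 50 mm wide (its y), 14 mm thick, about 168 g. Origin: centre of its underside; z up. It looks the same either way round; the three tiles differ only in length (80, 100, 120 mm).
- slip_cup: Bystander, not to be disturbed: bisque cup, 69 mm across, 64 high; origin at the centre of its underside. Open at the top.
- small_cup: Bystander, not to be disturbed: small bisque cup, 57 mm across, 58 high; origin at the centre of its underside.
- flared_pot: Bystander, not to be disturbed: flared bisque pot, 114 mm across, 115 high; origin at the centre of its underside.
- clay_block: Bystander, not to be disturbed: block of brown clay, 100 x 119 mm, 57 high; origin at the centre of its underside.
- wood_rib: Bystander, not to be disturbed: flat wooden shaping rib, 49 x 103 mm, 4 high; origin at the centre of its underside.
Not all that is in view belongs to the job. Leave any pink or turquoise look-alike of the tile_middle alone.

How it is judged:
By the outcome, as a careful person would: the job done as asked, in the order asked, and still so for the second after the job is handed in, with the robot touching nothing.
It also fails if it takes over 72 s, if anything falls off the work surface, if the arm or the gripper's body presses on something with over 40 N, if the wrist force passes 120 N, or if a joint passes its speed limit or range.

ROBOT

A 6-joint arm with a two-finger parallel gripper is mounted at the origin on the work surface; the furniture and walls round the work are solid. World frame = base frame: x ahead of the robot, y to its left, z up, the work surface at z = 0. Lengths are in mm, angles in degrees, forces in N, time in s.
With the tool pointing down it reaches from about 350 to 875 mm from the base axis. Payload 4.2 kg.
Tool frame: the origin (TCP) lies on the centre line of the jaws, within the pads' length; the fingertips stand 25 mm ahead of it and the grasp point (between the pads) lies 6 mm ahead of it (ctrl.tcp_to_tips is the distance from the TCP to the fingertips, in mm); z points along the fingers, y is the line along which they close (so a half turn about z gives the same grasp; the last joint's range is limited). The gripper opens to 87 mm and grips with 3 to 60 N. Pads are 19 mm wide; open, the fingers measure 117 mm over their backs; the gripper's body (75 mm by 190 mm) begins 51 mm behind the grasp point.
Start: joints at [90.333, 22.042, 0.453, 0, -68.411, -14.817], TCP at [156.291, 605.122, 247.55] pointing down, gripper open.
Joint ranges: [-179.83, 179.83], [-69.29, 118.12], [-61.27, 80.66], [-181.25, 117.63], [-171.15, -9.14], [-177.46, 177.46]. Speed limits (degrees/s): [159.86, 159.86, 180, 180, 180, 180].

INTERFACE

Orientations are given as a 3x3 rotation matrix whose columns are the frame's x, y, z axes.
In Python, from plant import readout, vision, ctrl gives the robot as it stands.
- The arm moves only by the tool send_rows, never from a script. Its argument "motion" is a list of rows, each a list of 7 numbers: the shift along the world's x, y, z scaled (see below), then the turn, a rotation vector about the world's x, y, z scaled (see below), then the closure, from -1 (fully open) to 1 (shut). In form: [[dx, dy, dz, wx, wy, wz, hand], ...]. A call has 1 to 5 rows; each row is the pose to reach, as a shift and turn from the pose commanded when the call began; what a row does not reach only later rows make up. The controller multiplies each number of a shift by 200 mm and each number of a turn by 90 degrees. A row lasts 1/10 s, in which the tool goes at most 50 mm and 8.59 degrees, less where a joint would pass 70% of its speed; a pose out of reach is approached as far as the arm can. A call with a number of a shift or a turn outside -1 to 1 is refused whole. A call with a gripper value outside its range is refused whole. The fingers move at their own pace and stop on an object; "squeeze" is the grip in N (left out, the last holds). Time passes only in rows, so rows that repeat a pose let the fingers close. It gives the time, the measured TCP pose, the force, the opening and the grip force at its end, in the units of the state.
- readout.observe(): the state, without advancing time (a new reading comes with each control period).
- vision.read_camera(name): name is "side" or "top" or "wrist"; returns a dict with "color" (480x640x3 uint8, red, green, blue), "camera_matrix" (3x3 intrinsics, pixels), "dist_coeffs" ([k1, k2, p1, p2, k3] as OpenCV has them; the pictures are not rectified), "view" (4x4, takes a point from world to camera coordinates). Camera axes: x right, y down, z forward; pixel columns grow to the right and rows downward; lengths in mm; the calibration is good to about 2 mm. A picture is of the moment at which its call begins. There is no depth.
- ctrl.close_job(): hands the job in; it is judged then, once.
The state is a dict: "t": time; "joint_positions": joint angles; "joint_velocities": joint speeds; "joint_torque": joint torques, N m; "tcp_pos": TCP position; "orientation": TCP orientation; "ft_force": force on the tool from outside, world axes, zero at the start; "wrist_torque": the same for the moment, N m; "grip_width": opening from 0.0 (shut) to 1.0 (fully open); "grasp_force": force on a finger pad.
Only numpy, scipy, OpenCV 4.12 (cv2) and the standard library are available. Lean on these libraries where they do the work, as an engineer would, in place of code of your own. Each camera call takes 0.05 s, during which the arm holds its last target. There are 200 camera calls.

## Working session

There is one attempt and no reset: what is moved stays moved. The work goes in short steps, Python scripts to look and compute and a tool call to move; the robot and the scene stay as the last step left them, time stands still between calls to the robot, and variables do not carry over. Pictures are saved under pics/ and viewed, at most 10 in all, crops included, and the job is handed in when it is done.

Besides the shell and the picture viewer there is one more tool, called after "Emit:" by a JSON object that holds its "name" and its "arguments", one argument or row to a line. send_rows: Moves the arm, as the interface text tells. Shifts and turns lie within -1 to 1; 1 stands for 200 mm of shift or 90 degrees of turn. Its arguments: {"type":"object","properties":{"motion":{"type":"array"},"squeeze":{"type":"number"}},"required":["motion"]}

```bash
mkdir -p pics; ls; python3 - <<'E'
from plant import readout, vision, ctrl
import cv2
s=readout.observe();print({k:s[k] for k in('t','tcp_pos','orientation','grip_width')},ctrl.tcp_to_tips)
for n in('top','side'):
    c=vision.read_camera(n);cv2.imwrite(f'pics/{n}0.png',c['color'][:,:,::-1]);print(n,c['camera_matrix'],c['dist_coeffs'],c['view'])
E
```

```text
pics
{'t': 0.0, 'tcp_pos': array([156.13352249, 604.60199366, 246.4581508 ]), 'orientation': array([[ 9.68172551e-01, -2.50283232e-01, -4.64914933e-04],
       [-2.50283649e-01, -9.68170179e-01, -2.14459197e-03],
       [ 8.66386342e-05,  2.19269568e-03, -9.99997592e-01]]), 'grip_width': 0.9990639775395859} 25.0
top [[489.06677072   0.         320.86191934]
 [  0.         489.06677072 225.96243753]
 [  0.           0.           1.        ]] [0.03627347 0.         0.         0.         0.        ] [[-2.23303672e-02 -9.99694205e-01  1.06231106e-02  2.98204064e+01]
 [-9.99011508e-01  2.19040796e-02 -3.86809826e-02  4.60470950e+02]
 [ 3.84364647e-02 -1.14763703e-02 -9.99195142e-01  1.43868704e+03]
 [ 0.00000000e+00  0.00000000e+00  0.00000000e+00  1.00000000e+00]]
side [[571.55789257   0.         317.53613833]
 [  0.         571.55789257 241.00606832]
 [  0.           0.           1.        ]] [-0.18556475  0.          0.          0.          0.        ] [[-9.74051899e-01 -2.25525538e-01  1.90033880e-02  4.67805434e+02]
 [-1.33596495e-01  5.05163362e-01 -8.52620639e-01  9.46676973e+01]
 [ 1.82687913e-01 -8.33035539e-01 -5.22184753e-01  1.63865127e+03]
 [ 0.00000000e+00  0.00000000e+00  0.00000000e+00  1.00000000e+00]]
```

View pics/top0.png

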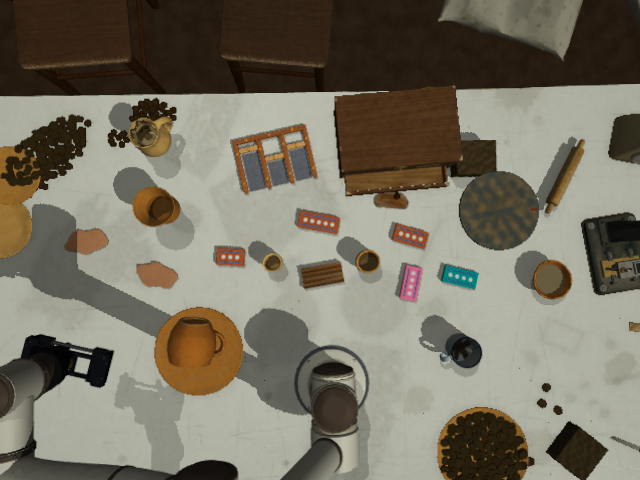

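View pics/side0.png

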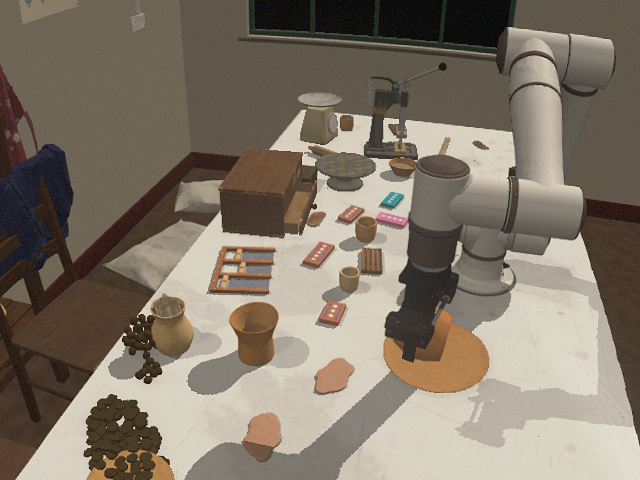

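The top view shows terracotta tiles at (318,222), (410,235) and (230,257), and the gauge at (273,158). The look-alikes to avoid are pink (410,282) and turquoise (460,276). The cups are at (272,262) and (368,261), a ridged block at (322,274) and the pot at (157,207). The side view shows the same tiles at (319,254), (351,214) and (333,313), with the gauge at (243,270).

Next I'll measure these roughly from both views.

```bash
cat > vis.py <<'E'
import numpy as np, cv2
from plant import readout, vision, ctrl
def rays(c,uv):
    p=cv2.undistortPoints(np.float64(uv).reshape(-1,1,2),c['camera_matrix'],np.array(c['dist_coeffs'])).reshape(-1,2)
    V=c['view'];R=V[:3,:3];o=-R.T@V[:3,3]
    return o,np.c_[p,np.ones(len(p))]@R
def plane(c,uv,z):
    o,d=rays(c,uv);return o+d*((z-o[2])/d[:,2])[:,None]
def tri(c1,u1,c2,u2):
    o1,d1=rays(c1,[u1]);o2,d2=rays(c2,[u2]);d1=d1[0];d2=d2[0]
    s=np.linalg.lstsq(np.c_[d1,-d2],o2-o1,rcond=None)[0]
    a=o1+s[0]*d1;b=o2+s[1]*d2;return (a+b)/2,np.linalg.norm(a-b)
def pix(c,P):
    V=c['view'];return cv2.projectPoints(np.float64(P).reshape(-1,1,3),cv2.Rodrigues(V[:3,:3])[0],V[:3,3],c['camera_matrix'],np.array(c['dist_coeffs']))[0].reshape(-1,2)
def terra(img,roi=None):
    h=cv2.cvtColor(img,cv2.COLOR_RGB2HSV)
    m=((h[...,0]<9)|(h[...,0]>174))&(h[...,1]>120)&(h[...,2]>60)
    return m.astype(np.uint8)*255
def blobs(m,amin):
    m=cv2.morphologyEx(m,cv2.MORPH_CLOSE,np.ones((5,5)))
    cs,_=cv2.findContours(m,cv2.RETR_EXTERNAL,cv2.CHAIN_APPROX_NONE)
    return [c for c in cs if cv2.contourArea(c)>amin]
def rect(pts):
    (cx,cy),(w,h),a=cv2.minAreaRect(np.float32(pts[:,:2]))
    if w<h: w,h,a=h,w,a+90
    return cx,cy,w,h,(a+90)%180-90
E
python3 - <<'E'
from vis import *
T=vision.read_camera('top');S=vision.read_camera('side')
cen={}
for n,c in(('top',T),('side',S)):
    for b in blobs(terra(c['color']),60):
        r=plane(c,b[:,0],14);(u,v),_,_=cv2.minAreaRect(b);
        print(n,np.round([u,v]),np.round(rect(r),1))
for a,b in(((318,222),(319,254)),((410,235),(351,214)),((230,257),(333,313))):print(tri(T,a,S,b))
# gauge corner px, chest, cups
for p,z in(((232,141),11),((305,125),11),((316,178),11),((241,193),11),((336,96),150),((345,194),60),((446,186),60),((272,262),58),((368,261),60),((157,207),115),((322,274),20)):print(p,np.round(plane(T,[p],z)[0]))
W=vision.read_camera('wrist');V=W['view'];print(W['camera_matrix'],W['dist_coeffs'],-V[:3,:3].T@V[:3,3],V[:3,:3])
E
```

```text
side [332. 312.] [373.  289.8  78.5  49.1  86.9]
side [317. 256.] [468.5  35.2 125.5  51.2  79.9]
side [133. 208.] [1144.6 -157.   863.    26.    89.8]
side [ 15. 149.] [1968.5 -461.7  398.2   67.3  -45.4]
side [  9. 105.] [ 2614.3 -1142.2  1606.8   125.5   -42.4]
(array([471.30836215,  27.52637671,   8.37864135]), np.float64(3.349930525855239))
(array([ 425.16534183, -244.62763879,    5.9682048 ]), np.float64(6.793078925735048))
(array([374.12819274, 289.04292492,   7.01531008]), np.float64(2.7258716287947133))
(232, 141) [719. 277.  11.]
(305, 125) [762.  60.  11.]
(316, 178) [604.  31.  11.]
(241, 193) [564. 253.  11.]
(336, 96) [805. -27. 150.]
(345, 194) [549. -51.  60.]
(446, 186) [ 566. -341.   60.]
(272, 262) [360. 162.  58.]
(368, 261) [ 356. -112.   60.]
(157, 207) [518. 466. 115.]
(322, 274) [320.  20.  20.]
[[401.06394517   0.         322.39007931]
 [  0.         401.06394517 246.21634724]
 [  0.           0.           1.        ]] [-0.07607174  0.          0.          0.          0.        ] [236.14668857 584.68832522 383.6514264 ] [[-0.25048283 -0.96811914  0.00191995]
 [-0.92475596  0.23984937  0.29546354]
 [-0.2865044   0.07223305 -0.95535209]]
```

Emit:
{"name": "send_rows", "arguments": {
  "motion": [
    [0.16, -0.2, 0.02, 0, 0, -0.08, -1],
    [0.32, -0.4, 0.04, 0, 0, -0.16, -1],
    [0.47, -0.61, 0.06, 0, 0, -0.24, -1],
    [0.63, -0.82, 0.09, 0, 0, -0.32, -1]
  ]
}}

```text
t: 0.65
tcp_pos: [278.3, 445.3, 264.6]
orientation: [[0.725, -0.689, -0.0], [-0.689, -0.725, -0.001], [0.0, 0.001, -1.0]]
ft_force: [1.3, 0.1, 0.6]
grip_width: 1.0
grasp_force: 0.0
```

Emit:
{"name": "send_rows", "arguments": {
  "motion": [
    [0.16, -0.2, 0.02, 0, 0, -0.08, -1],
    [0.32, -0.4, 0.04, 0, 0, -0.16, -1],
    [0.47, -0.61, 0.06, 0, 0, -0.24, -1],
    [0.63, -0.82, 0.09, 0, 0, -0.32, -1]
  ]
}}

```text
t: 1.05
tcp_pos: [399.7, 287.3, 282.1]
orientation: [[0.303, -0.953, -0.0], [-0.953, -0.303, 0.0], [-0.0, 0.0, -1.0]]
ft_force: [1.4, 0.4, -0.4]
grip_width: 1.002
grasp_force: 0.0
```

Emit:
{"name": "send_rows", "arguments": {
  "motion": [
    [0.16, -0.2, 0.02, 0, 0, -0.08, -1],
    [0.32, -0.4, 0.04, 0, 0, -0.16, -1],
    [0.47, -0.61, 0.06, 0, 0, -0.24, -1],
    [0.63, -0.82, 0.09, 0, 0, -0.32, -1],
    [0.63, -0.82, 0.09, 0, 0, -0.32, -1]
  ]
}}

```text
t: 1.55
tcp_pos: [527.4, 121.6, 300.1]
orientation: [[-0.196, -0.981, 0.001], [-0.981, 0.196, -0.001], [0.0, -0.001, -1.0]]
ft_force: [0.0, -0.6, 0.1]
grip_width: 0.999
grasp_force: 0.0
```

```bash
python3 - <<'E'
from vis import *
import pickle
W=vision.read_camera('wrist');cv2.imwrite('pics/w1.png',W['color'][:,:,::-1]);pickle.dump(W,open('w1.pkl','wb'))
s=readout.observe();print(s['t'],s['tcp_pos'],s['orientation'],s['joint_positions'])
E
```

```text
1.6 [526.77119045 122.47270199 299.85009127] [[-1.93508152e-01 -9.81098617e-01  3.13641422e-04]
 [-9.81098616e-01  1.93508029e-01 -3.84598466e-04]
 [ 3.16636890e-04 -3.82136103e-04 -9.99999877e-01]] [ 3.02899902e+01  1.18541031e+01 -6.41401389e+00  2.95831319e-02
 -7.17274825e+01 -4.14568488e+01]
```

View pics/w1.png

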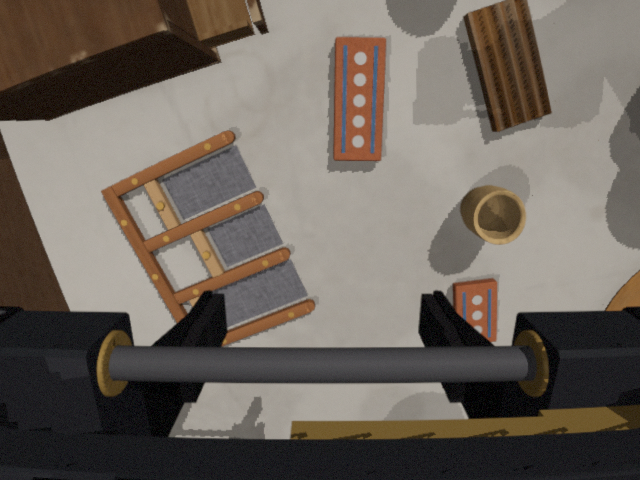

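The wrist view shows the long tile at (360,98), the short tile at (476,310), the small cup at (497,215), the rib block at (507,63) and the gauge with its mouth rail ends at (228,137), (257,198), (284,255) and (309,306). The near lane is hidden, so I'll take a second view.

Emit:
{"name": "send_rows", "arguments": {
  "motion": [
    [0, 0.25, 0, 0, 0, 0, -1],
    [0, 0.5, 0, 0, 0, 0, -1],
    [0, 0.5, 0, 0, 0, 0, -1],
    [0, 0.5, 0, 0, 0, 0, -1]
  ]
}}

```text
t: 2.0
tcp_pos: [524.1, 227.1, 299.3]
orientation: [[-0.185, -0.983, -0.001], [-0.983, 0.185, -0.0], [0.001, 0.001, -1.0]]
ft_force: [0.1, -0.1, 0.3]
grip_width: 0.996
grasp_force: 0.0
```

```bash
python3 - <<'E'
from vis import *
import pickle
W=vision.read_camera('wrist');cv2.imwrite('pics/w2.png',W['color'][:,:,::-1]);pickle.dump(W,open('w2.pkl','wb'))
E
```

Emit:
{"name": "send_rows", "arguments": {
  "motion": [
    [0, -0.25, 0, 0, 0, 0, -1],
    [-0.05, -0.5, 0, 0, 0, 0, -1],
    [-0.1, -0.75, 0, 0, 0, 0, -1],
    [-0.2, -1, 0, 0, 0, 0, -1]
  ]
}}

```text
t: 2.45
tcp_pos: [486.3, 28.2, 299.9]
orientation: [[-0.189, -0.982, 0.0], [-0.982, 0.189, -0.0], [0.0, -0.0, -1.0]]
ft_force: [-0.2, -1.0, 0.1]
grip_width: 1.0
grasp_force: 0.0
```

Emit:
{"name": "send_rows", "arguments": {
  "motion": [
    [-0.1, -0.25, 0, 0, 0, 0, -1],
    [-0.2, -0.5, 0, 0, 0, 0, -1],
    [-0.2, -0.75, 0, 0, 0, 0, -1],
    [-0.2, -0.75, 0, 0, 0, 0, -1],
    [-0.2, -0.75, 0, 0, 0, 0, -1]
  ]
}}

```text
t: 2.95
tcp_pos: [446.2, -121.0, 300.1]
orientation: [[-0.193, -0.981, 0.0], [-0.981, 0.193, 0.0], [-0.0, -0.0, -1.0]]
ft_force: [0.3, 0.4, 0.3]
grip_width: 1.002
grasp_force: 0.0
```

```bash
python3 - <<'E'
from vis import *
import pickle
W=vision.read_camera('wrist');pickle.dump(W,open('w3.pkl','wb'))
print(readout.observe()['tcp_pos'])
cv2.imwrite('pics/w3.png',W['color'][:,:,::-1])
C={n:pickle.load(open(n+'.pkl','rb')) for n in('w1','w2','w3')}
for n,c in C.items():
    for b in blobs(terra(c['color']),400):
        (u,v),_,_=cv2.minAreaRect(b);print(n,np.round([u,v]),np.round(rect(plane(c,b[:,0],14)),1),b[:,0].min(0),b[:,0].max(0))
E
```

```text
[ 446.63659861 -119.85754682  299.98126491]
```

View pics/w2.png

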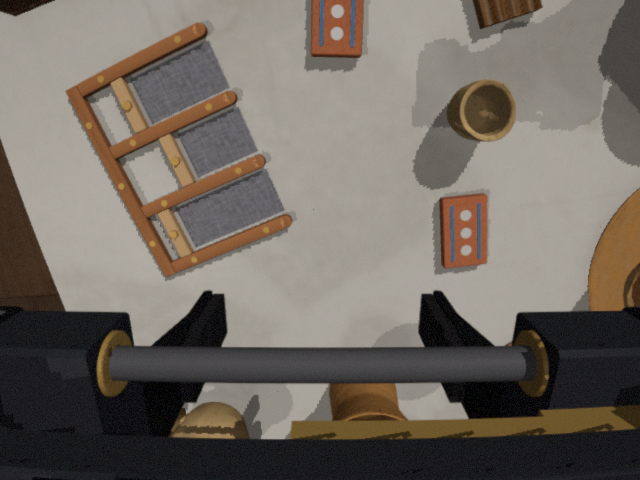

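View pics/w3.png

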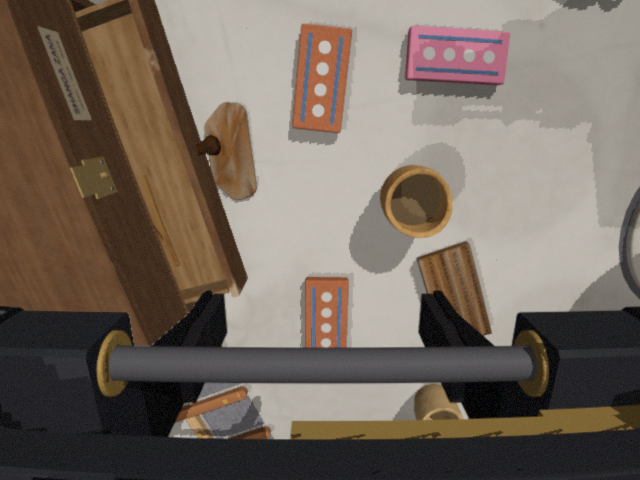

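w2 shows the gauge clear: mouth rail ends at (200,31), (230,98), (260,161) and (286,221), and stops at (128,108), (174,160) and (178,235). The short tile is at (465,230). w3 shows the middle tile (4 dots) at (322,78), the long tile at (326,315), pink at (458,55), a cup at (417,201), the open drawer on the left at (200,150) and the flat rib at (232,150).

The mask needs its colours fixed.

```bash
python3 - <<'E'
from vis import *
import pickle
C={n:pickle.load(open(n+'.pkl','rb')) for n in('w1','w2','w3')}
def hs(n,pts):
    h=cv2.cvtColor(C[n]['color'],cv2.COLOR_RGB2HSV);print(n,[h[v,u].tolist() for u,v in pts])
hs('w1',[(340,60),(340,120),(380,140),(458,300),(180,158),(200,225),(255,280)])
hs('w2',[(316,20),(445,210),(482,240),(140,57),(170,130),(128,108),(170,85),(100,115)])
hs('w3',[(300,100),(345,60),(308,300),(416,70),(235,130)])
c1,c2,c3=C['w1'],C['w2'],C['w3']
# rail round studs near front ends & ends, tri w1-w2
for a,b in(((228,137),(200,31)),((257,198),(230,98)),((284,255),(260,161)),((309,306),(286,221)),((108,190),(73,93))):print('rail',np.round(tri(c1,a,c2,b),1) if 0 else [np.round(x,1) for x in tri(c1,a,c2,b)])
E
```

```text
w1 [[10, 158, 150], [8, 153, 153], [10, 156, 147], [10, 158, 152], [13, 156, 141], [13, 155, 138], [156, 12, 110]]
w2 [[10, 162, 148], [10, 165, 150], [10, 161, 147], [13, 154, 137], [12, 159, 128], [19, 155, 161], [165, 5, 99], [18, 21, 146]]
w3 [[10, 153, 173], [10, 151, 169], [10, 158, 170], [136, 52, 118], [14, 133, 119]]
rail [array([612.7,  35.2,   2.9]), np.float64(0.3)]
rail [array([597.6, 104.2,   6.1]), np.float64(0.2)]
rail [array([581.6, 172. ,  11.3]), np.float64(1.8)]
rail [array([568.5, 241.3,   6. ]), np.float64(0.5)]
rail [array([764.5,  62.4,  -4.2]), np.float64(1.0)]
```

```bash
sed -i 's/^    m=((h.*$/    m=(h[...,0]>=5)\&(h[...,0]<=11)\&(h[...,1]>125)\&(h[...,2]>90)/' vis.py; cat >> vis.py <<'E'
def tiles(c,amin=1500,z=14):
    out=[]
    m=cv2.morphologyEx(terra(c['color']),cv2.MORPH_OPEN,np.ones((3,3)))
    for b in blobs(cv2.dilate(cv2.morphologyEx(m,cv2.MORPH_CLOSE,np.ones((13,13))),None,iterations=0),amin):
        (u,v),_,_=cv2.minAreaRect(b);out.append((np.array([u,v]),np.array(rect(plane(c,b[:,0],z))),b))
    return out
E
python3 - <<'E'
from vis import *
import pickle
C={n:pickle.load(open(n+'.pkl','rb')) for n in('w1','w2','w3')}
for n,c in C.items():
    for uv,r,b in tiles(c): print(n,np.round(uv),np.round(r,1))
c=C['w2'];h=cv2.cvtColor(c['color'],cv2.COLOR_RGB2HSV)
m=((h[...,0]>=9)&(h[...,0]<=16)&(h[...,1]>120)).astype(np.uint8)*255;m[:,310:]=0;m[290:]=0;m[:15]=0
b=max(blobs(m,1000),key=cv2.contourArea)[:,0]
for z in(11,0): print('gauge',np.round(rect(plane(c,b,z)),1))
# strip: grey dark patches
g=((h[...,1]<45)&(h[...,2]<128)).astype(np.uint8)*255;g[:,310:]=0;g[290:]=0
g=cv2.morphologyEx(g,cv2.MORPH_OPEN,np.ones((5,5)))
for q in cv2.findContours(g,cv2.RETR_EXTERNAL,cv2.CHAIN_APPROX_NONE)[0]:
    if cv2.contourArea(q)>1500:print('strip',q[:,0].mean(0).round(),np.round(rect(plane(c,q[:,0],0)),1))
# drawer height: knob/edge corner and handles matched w1/w3
print('drawer corner',tri(C['w1'],(267,31),C['w3'],(237,294)))
E
```

```text
w1 [476. 310.] [377.  285.   81.5  48.7  86. ]
w1 [359.  99.] [472.7  27.  118.1  48.9  78.2]
w2 [465. 230.] [377.  287.2  80.2  48.3  86.1]
w2 [337.  27.] [479.6  60.8  49.9  48.7  78.5]
w3 [326. 312.] [468.6   8.2  90.5  48.3  78.9]
w3 [321.  78.] [ 424.8 -242.9   98.5   48.4   72.6]
gauge [662.1 153.1 222.1 161.2 -78. ]
gauge [666.  153.2 227.8 165.4 -78. ]
strip [229. 207.] [629.7 216.3 115.   52.3  11.8]
strip [216. 140.] [625.2 143.3  76.1  52.9  11.8]
strip [178.  81.] [649.2  76.9  96.1  53.5  11.9]
drawer corner (array([548.97093572, -47.9984008 ,  49.74743199]), np.float64(8.569211966750254))
```

```bash
python3 - <<'E'
from vis import *
import pickle
C={n:pickle.load(open(n+'.pkl','rb')) for n in('w1','w2','w3')}
T=vision.read_camera('top');S=vision.read_camera('side')
box=lambda c,i:cv2.boxPoints(cv2.minAreaRect(tiles(c)[i][2]))
P=[box(C['w1'],0),box(C['w2'],0)]
f=lambda q:q[np.lexsort((q[:,0],np.round(q[:,1]/20)))]
for a,b in zip(f(P[0]),f(P[1])):print('short corner',[np.round(x,1) for x in tri(C['w1'],a,C['w2'],b)])
# dots: long tile in w1/w3 (top & others), middle: w3 / side
for a,b in(((361,58),(326.5,297)),((360,72+1),(326.5,312)),((359,87+14),(326.5,342))):print('long dot?',[np.round(x,1) for x in tri(C['w1'],a,C['w3'],b)])
print('mid',tri(C['w3'],(321,78),S,(351,214)),tri(C['w3'],(321,78),T,(410,235)))
print('chest base left-front',plane(C['w1'],[(218,58),(0,95)],0))
A=C['w1']['color'][25:175,310:410];B=C['w2']['color'][175:325,410:510];D=C['w3']['color'][5:155,270:370]
cv2.imwrite('pics/crop.png',cv2.resize(np.hstack([A,B,D]),None,fx=2,fy=2)[:,:,::-1])
E
```

```text
short corner [array([392.3, 247. ,  -6.1]), np.float64(0.7)]
short corner [array([346.9, 251.8,   5. ]), np.float64(0.0)]
short corner [array([395.8, 338.7, -19.3]), np.float64(0.9)]
short corner [array([346.8, 341.3,  -5.8]), np.float64(1.6)]
long dot? [array([463.6, -12.1,  14.8]), np.float64(0.6)]
long dot? [array([467.2,   2.4,  22.8]), np.float64(0.8)]
long dot? [array([473.6,  28.9,  42.4]), np.float64(2.9)]
mid (array([ 423.11361191, -244.85726724,    6.0204181 ]), np.float64(2.668047126997056)) (array([ 426.47519625, -243.07606839,   14.69596556]), np.float64(4.039647481216524))
chest base left-front [[603.8194713  -43.29508374   0.        ]
 [849.72199925 -64.15549645   0.        ]]
```

View pics/crop.png

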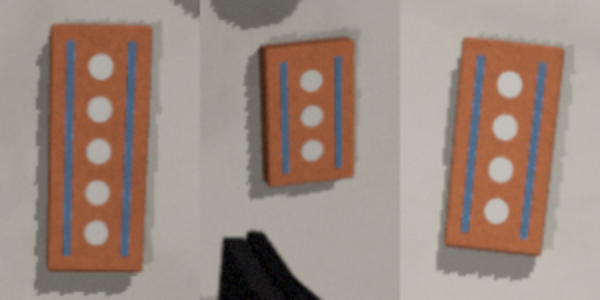

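Candidates in the top view are terracotta (318,222), (410,235) and (230,257), pink (410,282) and turquoise (460,276). I choose the three terracotta ones. The crop confirms 5 dots for the long tile, 3 for the short and 4 for the middle, with tops at about 14–15 mm. The long tile goes first.

Emit:
{"name": "send_rows", "arguments": {
  "motion": [
    [0.05, 0.2, -0.2, 0, 0, -0.008, -1],
    [0.1, 0.4, -0.4, 0, 0, -0.008, -1],
    [0.1, 0.5875, -0.55, 0, 0, -0.008, -1],
    [0.1, 0.5875, -0.75, 0, 0, -0.008, -1],
    [0.1, 0.5875, -0.9, 0, 0, -0.008, -1]
  ],
  "squeeze": 20
}}

```text
t: 3.6
tcp_pos: [466.0, 1.1, 117.3]
orientation: [[-0.196, -0.981, -0.003], [-0.981, 0.196, -0.0], [0.001, 0.003, -1.0]]
ft_force: [0.0, -0.1, -0.1]
grip_width: 0.998
grasp_force: 0.0
```

Emit:
{"name": "send_rows", "arguments": {
  "motion": [
    [0, 0, -0.2, 0, 0, 0, -1],
    [0, 0, -0.38, 0, 0, 0, -1],
    [0, 0, -0.455, 0, 0, 0, -1],
    [0, 0, -0.455, 0, 0, 0, -1],
    [0, 0, -0.455, 0, 0, 0, -1]
  ]
}}

```text
t: 4.1
tcp_pos: [467.4, -0.4, 28.5]
orientation: [[-0.198, -0.98, -0.001], [-0.98, 0.198, -0.0], [0.0, 0.0, -1.0]]
ft_force: [-0.4, 0.4, 0.3]
grip_width: 0.997
grasp_force: 0.0
```

Emit:
{"name": "send_rows", "arguments": {
  "motion": [
    [0, 0, 0, 0, 0, 0, 1],
    [0, 0, 0, 0, 0, 0, 1],
    [0, 0, 0, 0, 0, 0, 1],
    [0, 0, 0, 0, 0, 0, 1],
    [0, 0, 0, 0, 0, 0, 1]
  ]
}}

```text
t: 4.6
tcp_pos: [467.3, -1.9, 29.1]
orientation: [[-0.201, -0.98, 0.0], [-0.98, 0.201, 0.0], [-0.0, -0.0, -1.0]]
ft_force: [-0.3, -0.5, 0.2]
grip_width: 0.631
grasp_force: 0.0
```

```bash
python3 - <<'E'
from vis import *
s=readout.observe();R=s['orientation'];print(s['t'],s['tcp_pos'],np.degrees(np.arctan2(R[1,0],R[0,0])),s['ft_force'],s['grip_width']*87,s['grasp_force'])
E
```

```text
4.6 [467.25961323  -1.86585888  29.06315172] -101.61087338591896 [-0.26657795 -0.45950573  0.19263656] 54.93266194372503 0.0
```

Emit:
{"name": "send_rows", "arguments": {
  "motion": [
    [0, 0, 0, 0, 0, 0, 1],
    [0, 0, 0, 0, 0, 0, 1],
    [0, 0, 0, 0, 0, 0, 1]
  ]
}}

```text
t: 4.9
tcp_pos: [466.9, -2.0, 28.9]
orientation: [[-0.201, -0.98, -0.001], [-0.98, 0.201, -0.0], [0.0, 0.001, -1.0]]
ft_force: [-1.8, 0.3, 3.0]
grip_width: 0.576
grasp_force: 20.0
```

Emit:
{"name": "send_rows", "arguments": {
  "motion": [
    [0, 0.09, 0, 0, 0, -0.074, 1],
    [0, 0.18, 0, 0, 0, -0.148, 1],
    [0, 0.27, 0, 0, 0, -0.222, 1],
    [0, 0.36, 0, 0, 0, -0.296, 1],
    [0, 0.46, 0, 0, 0, -0.37, 1]
  ]
}}

```text
t: 5.4
tcp_pos: [466.8, 90.0, 28.9]
orientation: [[-0.71, -0.705, -0.001], [-0.705, 0.71, -0.001], [0.001, -0.0, -1.0]]
ft_force: [0.2, -2.6, 2.0]
grip_width: 0.574
grasp_force: 20.0
```

Emit:
{"name": "send_rows", "arguments": {
  "motion": [
    [0, 0.09, 0, 0, 0, -0.074, 1],
    [0, 0.18, 0, 0, 0, -0.148, 1],
    [0, 0.27, 0, 0, 0, -0.222, 1],
    [0, 0.36, 0, 0, 0, -0.296, 1],
    [0, 0.46, 0, 0, 0, -0.37, 1]
  ]
}}

```text
t: 5.9
tcp_pos: [466.8, 181.8, 29.0]
orientation: [[-0.98, -0.199, -0.001], [-0.199, 0.98, -0.001], [0.001, -0.001, -1.0]]
ft_force: [-0.0, -3.2, 2.8]
grip_width: 0.574
grasp_force: 20.0
```

Emit:
{"name": "send_rows", "arguments": {
  "motion": [
    [0, 0, 0, 0, 0, 0, 1],
    [0, 0, 0, 0, 0, 0, 1],
    [0, 0, 0, 0, 0, 0, 1]
  ]
}}

```text
t: 6.2
tcp_pos: [467.6, 182.1, 28.9]
orientation: [[-0.979, -0.206, 0.001], [-0.206, 0.979, 0.001], [-0.001, 0.001, -1.0]]
ft_force: [0.5, 0.7, 0.8]
grip_width: 0.567
grasp_force: 20.0
```

```bash
python3 - <<'E'
from vis import *
import pickle
s=readout.observe();R=s['orientation'];print(s['t'],s['tcp_pos'],np.degrees(np.arctan2(R[1,0],R[0,0])),s['joint_positions'].round(),s['grip_width']*87)
W=vision.read_camera('wrist');pickle.dump(W,open('w4.pkl','wb'));cv2.imwrite('pics/w4.png',W['color'][:,:,::-1])
for uv,r,b in tiles(W): print(np.round(uv),np.round(r,1),b[:,0].min(0),b[:,0].max(0))
E
```

```text
6.2 [467.56983174 182.07834864  28.94784011] -168.1398718453849 [  40.   26.  -31.   -0.  -32. -118.] 49.334059216431534
[324. 402.] [507.4 190.7  48.6  19.6 -78.2] [270 384] [377 419]
[322. 297.] [457.4 179.5  48.9  45.4 -77.6] [262 247] [382 347]
[596. 146.] [375.  273.   60.4  49.2  86.2] [513  69] [639 231]
```

View pics/w4.png

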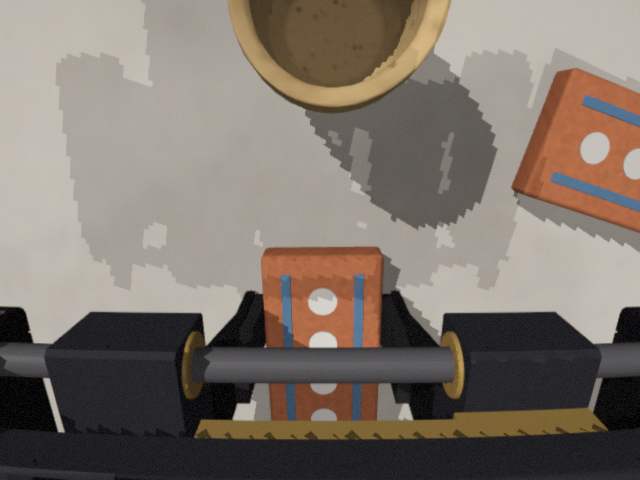

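Gripped (opening 49.3 mm). The wrist view looks back at the robot: tile end at (322,250), cup at (340,40), short tile at (596,146). I'll refine the rail lines from w1 and w2 before inserting.

```bash
python3 - <<'E'
from vis import *
import pickle
a=np.radians(12);u=np.array([np.cos(a),np.sin(a)]);n=np.array([-u[1],u[0]])
for nm in('w1','w2'):
    c=pickle.load(open(nm+'.pkl','rb'));h=cv2.cvtColor(c['color'],cv2.COLOR_RGB2HSV)
    V=c['view'];print(nm,'cam lateral',(-V[:3,:3].T@V[:3,3])[:2]@n)
    m=((h[...,0]>=8)&(h[...,0]<=16)&(h[...,1]>120))
    if nm=='w1': m[300:]=0
    m[:,330:]=0
    vv,uu=np.nonzero(m);P=plane(c,np.c_[uu,vv],11)[:,:2]
    s=P@u-(584.5*u[0]+135.5*u[1]);l=P@n
    for lo,hi in((5,30),(40,70)):
      for k in range(4):
        q=l[(s>lo)&(s<hi)&(abs(l-(10.5-105+70*k))<13)]
        if len(q)>30:
            e=np.percentile(q,[2,98]);print(lo,k,len(q),e.round(1),'c-',round(e.mean()-(-105+70*k),1))
    for k in range(4):
        q=s[(abs(l-(10.5-105+70*k))<4)&(s>-30)&(s<30)]
        if len(q):print('front',k,q.min().round(1))
E
```

```text
w1 cam lateral -65.60593337953728
5 0 282 [-99.1 -86.6] c- 12.2
5 1 262 [-29.9 -17. ] c- 11.5
5 2 255 [38.9 52.8] c- 10.8
40 0 354 [-99.1 -86.6] c- 12.2
40 1 326 [-30.  -17.2] c- 11.4
40 2 316 [38.8 52.9] c- 10.8
front 0 -1.5
front 1 -1.5
front 2 -1.4
w2 cam lateral 37.80815454027237
5 0 361 [-98.3 -84.6] c- 13.6
5 1 312 [-28.8 -16. ] c- 12.6
5 2 272 [40.9 53.2] c- 12.0
5 3 268 [109.4 122.8] c- 11.1
40 0 455 [-98.4 -84.5] c- 13.5
40 1 389 [-28.8 -16. ] c- 12.6
40 2 338 [40.8 53. ] c- 11.9
40 3 328 [109.4 122.7] c- 11.1
front 0 -1.0
front 1 -1.1
front 2 -0.8
front 3 -0.7
```

Emit:
{"name": "send_rows", "arguments": {
  "motion": [
    [0.038, 0.01, 0, 0, 0, 0, 1],
    [0.078, 0.018, 0, 0, 0, 0, 1],
    [0.117, 0.026, 0, 0, 0, 0, 1],
    [0.156, 0.034, 0, 0, 0, 0, 1],
    [0.195, 0.043, 0, 0, 0, 0, 1]
  ]
}}

```text
t: 6.75
tcp_pos: [504.4, 188.6, 29.0]
orientation: [[-0.979, -0.204, -0.005], [-0.204, 0.979, -0.003], [0.006, -0.002, -1.0]]
ft_force: [-4.7, -1.7, 7.5]
grip_width: 0.571
grasp_force: 20.0
```

```bash
cat >> vis.py <<'E'
def st(cam=False):
    s=readout.observe();R=s['orientation'];a=np.radians(12);p=s['tcp_pos'][:2]
    print('t',round(s['t'],2),'tcp',s['tcp_pos'].round(1),'yaw',np.degrees(np.arctan2(R[1,0],R[0,0])).round(2),'s',round(p@[np.cos(a),np.sin(a)]-598.7,1),'lat',round(p@[-np.sin(a),np.cos(a)],1),'F',s['ft_force'].round(1),'M',s['wrist_torque'].round(2),'grip',round(s['grip_width']*87,1))
E
python3 -c "
from vis import *
st()"
```

```text
t 6.75 tcp [504.4 188.6  29. ] yaw -168.24 s -66.1 lat 79.6 F [-4.7 -1.7  7.5] M [0.01 1.38 0.06] grip 49.7
```

Emit:
{"name": "send_rows", "arguments": {
  "motion": [
    [0, 0, 0, 0, 0, 0, 1],
    [0, 0, 0, 0, 0, 0, 1]
  ]
}}

```text
t: 6.95
tcp_pos: [506.3, 189.6, 29.0]
orientation: [[-0.979, -0.204, -0.0], [-0.204, 0.979, -0.001], [0.001, -0.001, -1.0]]
ft_force: [0.8, -3.7, 3.2]
grip_width: 0.569
grasp_force: 20.0
```

```bash
python3 -c "
from vis import *
st()"
```

```text
t 6.95 tcp [506.3 189.6  29. ] yaw -168.24 s -64.1 lat 80.2 F [ 0.8 -3.7  3.2] M [-0.68 -0.44 -0.05] grip 49.5
```

Emit:
{"name": "send_rows", "arguments": {
  "motion": [
    [0.044, 0.005, 0, 0, 0, 0, 1],
    [0.088, 0.014, 0, 0, 0, 0, 1],
    [0.132, 0.023, 0, 0, 0, 0, 1],
    [0.176, 0.032, 0, 0, 0, 0, 1],
    [0.22, 0.042, 0, 0, 0, 0, 1]
  ]
}}

```text
t: 7.45
tcp_pos: [548.6, 198.1, 29.0]
orientation: [[-0.979, -0.204, -0.004], [-0.204, 0.979, -0.002], [0.004, -0.001, -1.0]]
ft_force: [-5.1, -0.9, 8.4]
grip_width: 0.571
grasp_force: 20.0
```

```bash
python3 -c "
from vis import *
st()"
```

```text
t 7.45 tcp [548.6 198.1  29. ] yaw -168.21 s -20.9 lat 79.7 F [-5.1 -0.9  8.4] M [-0.01  1.38  0.11] grip 49.7
```

Emit:
{"name": "send_rows", "arguments": {
  "motion": [
    [0, 0, 0, 0, 0, 0, -0.5],
    [0, 0, 0, 0, 0, 0, -0.5],
    [0, 0, 0, 0, 0, 0, -0.5],
    [0, 0, 0, 0, 0, 0, -0.5]
  ]
}}

```text
t: 7.85
tcp_pos: [549.8, 199.0, 28.6]
orientation: [[-0.979, -0.204, -0.001], [-0.204, 0.979, -0.0], [0.001, -0.0, -1.0]]
ft_force: [0.3, 0.3, 0.5]
grip_width: 0.738
grasp_force: 0.0
```

Emit:
{"name": "send_rows", "arguments": {
  "motion": [
    [-0.08, -0.016, 0, 0, 0, 0, -0.5],
    [-0.16, -0.033, 0, 0, 0, 0, -0.5],
    [-0.24, -0.05, 0, 0, 0, 0, -0.5],
    [-0.3, -0.062, 0, 0, 0, 0, -0.5],
    [-0.3, -0.062, 0, 0, 0, 0, 1]
  ]
}}

```text
t: 8.35
tcp_pos: [488.5, 186.1, 28.8]
orientation: [[-0.979, -0.205, -0.002], [-0.205, 0.979, -0.001], [0.002, -0.001, -1.0]]
ft_force: [0.8, -0.1, -0.1]
grip_width: 0.711
grasp_force: 0.0
```

Emit:
{"name": "send_rows", "arguments": {
  "motion": [
    [0, 0, 0, 0, 0, 0, 1],
    [0, 0, 0, 0, 0, 0, 1],
    [0, 0, 0, 0, 0, 0, 1],
    [0, 0, 0, 0, 0, 0, 1],
    [0, 0, 0, 0, 0, 0, 1]
  ]
}}

```text
t: 8.85
tcp_pos: [490.4, 186.8, 28.8]
orientation: [[-0.979, -0.204, 0.0], [-0.204, 0.979, 0.0], [-0.0, -0.0, -1.0]]
ft_force: [-0.5, -0.7, 1.6]
grip_width: 0.293
grasp_force: 0.0
```

Emit:
{"name": "send_rows", "arguments": {
  "motion": [
    [0, 0, 0, 0, 0, 0, 1],
    [0, 0, 0, 0, 0, 0, 1],
    [0, 0, 0, 0, 0, 0, 1],
    [0, 0, 0, 0, 0, 0, 1],
    [0, 0, 0, 0, 0, 0, 1]
  ]
}}

```text
t: 9.35
tcp_pos: [490.2, 186.8, 28.9]
orientation: [[-0.979, -0.204, 0.0], [-0.204, 0.979, 0.0], [-0.0, 0.0, -1.0]]
ft_force: [0.2, -0.8, -0.3]
grip_width: 0.001
grasp_force: 0.0
```

```bash
python3 -c "
from vis import *
st()"
```

```text
t 9.35 tcp [490.2 186.8  28.9] yaw -168.2 s -80.4 lat 80.8 F [ 0.2 -0.8 -0.3] M [ 0.05 -0.13 -0.  ] grip 0.1
```

Emit:
{"name": "send_rows", "arguments": {
  "motion": [
    [0.06, 0.012, 0, 0, 0, 0, 1],
    [0.12, 0.025, 0, 0, 0, 0, 1],
    [0.18, 0.038, 0, 0, 0, 0, 1],
    [0.24, 0.051, 0, 0, 0, 0, 1],
    [0.293, 0.062, 0, 0, 0, 0, 1]
  ]
}}

```text
t: 9.85
tcp_pos: [548.6, 198.9, 28.7]
orientation: [[-0.979, -0.204, -0.002], [-0.204, 0.979, -0.001], [0.002, -0.001, -1.0]]
ft_force: [-2.3, -1.3, 1.6]
grip_width: 0.001
grasp_force: 1.0
```

Emit:
{"name": "send_rows", "arguments": {
  "motion": [
    [0, 0, 0, 0, 0, 0, 1],
    [0.005, 0.001, 0, 0, 0, 0, 1],
    [0.01, 0.002, 0, 0, 0, 0, 1],
    [0.015, 0.003, 0, 0, 0, 0, 1],
    [0.02, 0.004, 0, 0, 0, 0, 1]
  ]
}}

```text
t: 10.35
tcp_pos: [551.9, 199.6, 28.8]
orientation: [[-0.979, -0.204, -0.002], [-0.204, 0.979, -0.001], [0.002, -0.0, -1.0]]
ft_force: [-2.0, -1.3, 1.8]
grip_width: 0.005
grasp_force: 1.0
```

```bash
python3 -c "
from vis import *
st()"
```

```text
t 10.35 tcp [551.9 199.6  28.8] yaw -168.21 s -17.3 lat 80.5 F [-2.  -1.3  1.8] M [-0.03  0.42 -0.  ] grip 0.4
```

Pushing with about 2 N. I'll keep going in small steps until the stop shows.

Emit:
{"name": "send_rows", "arguments": {
  "motion": [
    [0.005, 0.001, 0, 0, 0, 0, 1],
    [0.01, 0.002, 0, 0, 0, 0, 1],
    [0.015, 0.003, 0, 0, 0, 0, 1],
    [0.02, 0.004, 0, 0, 0, 0, 1]
  ]
}}

```text
t: 10.75
tcp_pos: [556.8, 200.7, 28.8]
orientation: [[-0.979, -0.204, -0.0], [-0.204, 0.979, -0.0], [0.0, -0.0, -1.0]]
ft_force: [-1.6, -0.6, 0.4]
grip_width: 0.003
grasp_force: 0.8
```

Emit:
{"name": "send_rows", "arguments": {
  "motion": [
    [0.005, 0.001, 0, 0, 0, 0, 1],
    [0.01, 0.002, 0, 0, 0, 0, 1],
    [0.01, 0.002, 0, 0, 0, 0, 1]
  ]
}}

```text
t: 11.05
tcp_pos: [558.0, 200.9, 28.7]
orientation: [[-0.979, -0.204, -0.002], [-0.204, 0.979, -0.001], [0.002, -0.0, -1.0]]
ft_force: [-4.5, -0.4, 3.0]
grip_width: 0.005
grasp_force: 2.2
```

```bash
python3 -c "
from vis import *
st()"
```

```text
t 11.05 tcp [558.  200.9  28.7] yaw -168.22 s -11.1 lat 80.5 F [-4.5 -0.4  3. ] M [ 0.07  1.22 -0.01] grip 0.4
```

Emit:
{"name": "send_rows", "arguments": {
  "motion": [
    [0.005, 0.001, 0, 0, 0, 0, 1],
    [0.01, 0.002, 0, 0, 0, 0, 1],
    [0.01, 0.002, 0, 0, 0, 0, 1],
    [0.01, 0.002, 0, 0, 0, 0, 1]
  ]
}}

```text
t: 11.45
tcp_pos: [558.2, 200.7, 28.6]
orientation: [[-0.979, -0.204, -0.005], [-0.204, 0.979, -0.002], [0.006, -0.001, -1.0]]
ft_force: [-8.6, 1.8, 6.1]
grip_width: 0.003
grasp_force: 4.3
```

```bash
python3 -c "
from vis import *
st()"
```

```text
t 11.45 tcp [558.2 200.7  28.6] yaw -168.24 s -10.9 lat 80.3 F [-8.6  1.8  6.1] M [0.26 2.45 0.02] grip 0.3
```

Firm contact with the stop: s is −10.9 with a finger half-width of about 10, so the tile is flush. Now the short tile.

Emit:
{"name": "send_rows", "arguments": {
  "motion": [
    [-0.1, -0.021, 0, 0, 0, 0, 1],
    [-0.2, -0.042, 0, 0, 0, 0, 1],
    [-0.2, -0.042, 0.2, 0, 0, 0, -1],
    [-0.3, -0.042, 0.4, 0, 0, 0.09, -1],
    [-0.45, 0.0, 0.4, 0, 0, 0.18, -1]
  ]
}}

```text
t: 11.95
tcp_pos: [475.5, 204.3, 114.4]
orientation: [[-0.88, -0.474, 0.013], [-0.474, 0.88, 0.008], [-0.016, 0.001, -1.0]]
ft_force: [-0.0, 1.5, -0.2]
grip_width: 0.194
grasp_force: 0.0
```

Emit:
{"name": "send_rows", "arguments": {
  "motion": [
    [-0.15, 0.1, 0, 0, 0, 0.09, -1],
    [-0.3, 0.2, 0, 0, 0, 0.18, -1],
    [-0.4, 0.3, 0, 0, 0, 0.27, -1],
    [-0.46, 0.33, 0, 0, 0, 0.36, -1],
    [-0.46, 0.33, 0, 0, 0, 0.45, -1]
  ]
}}

```text
t: 12.45
tcp_pos: [378.5, 269.4, 109.5]
orientation: [[-0.358, -0.934, 0.002], [-0.934, 0.358, 0.003], [-0.004, -0.001, -1.0]]
ft_force: [0.1, -0.6, -0.2]
grip_width: 0.647
grasp_force: 0.0
```

Emit:
{"name": "send_rows", "arguments": {
  "motion": [
    [0, 0, 0, 0, 0, 0.09, -1],
    [0, 0, 0, 0, 0, 0.18, -1],
    [0, 0, 0, 0, 0, 0.19, -1],
    [0, 0, 0, 0, 0, 0.19, -1],
    [0, 0, 0, 0, 0, 0.19, -1]
  ]
}}

```text
t: 12.95
tcp_pos: [379.2, 267.8, 109.0]
orientation: [[-0.079, -0.997, 0.001], [-0.997, 0.079, 0.001], [-0.001, -0.001, -1.0]]
ft_force: [0.0, 1.1, 1.1]
grip_width: 0.992
grasp_force: 0.0
```

```bash
python3 - <<'E'
from vis import *
st()
W=vision.read_camera('wrist')
for uv,r,b in tiles(W): print(np.round(uv),np.round(r,1),b[:,0].min(0),b[:,0].max(0))
cv2.imwrite('pics/w5.png',W['color'][:,:,::-1])
E
```

```text
t 12.95 tcp [379.2 267.8 109. ] yaw -94.52 s -172.1 lat 183.1 F [0.  1.1 1.1] M [ 0.13 -0.1   0.06] grip 86.3
[331. 286.] [376.  286.8  81.1  48.8  85.9] [291 227] [371 346]
```

Emit:
{"name": "send_rows", "arguments": {
  "motion": [
    [-0.021, -0.005, -0.18, 0, 0, 0.004, -1],
    [-0.021, -0.005, -0.34, 0, 0, 0.004, -1],
    [-0.021, -0.005, -0.402, 0, 0, 0.004, -1],
    [-0.021, -0.005, -0.402, 0, 0, 0.004, -1],
    [-0.021, -0.005, -0.402, 0, 0, 0.004, 1]
  ]
}}

```text
t: 13.5
tcp_pos: [374.8, 266.8, 28.4]
orientation: [[-0.071, -0.997, 0.0], [-0.997, 0.071, 0.0], [-0.0, -0.0, -1.0]]
ft_force: [-0.3, -0.6, 0.4]
grip_width: 0.967
grasp_force: 0.0
```

Emit:
{"name": "send_rows", "arguments": {
  "motion": [
    [0, 0, 0, 0, 0, 0, 1],
    [0, 0, 0, 0, 0, 0, 1],
    [0, 0, 0, 0, 0, 0, 1],
    [0, 0, 0, 0, 0, 0, 1],
    [0, 0, 0, 0, 0, 0, 1]
  ]
}}

```text
t: 14.0
tcp_pos: [374.6, 266.6, 28.7]
orientation: [[-0.071, -0.998, 0.0], [-0.998, 0.071, 0.0], [-0.0, -0.0, -1.0]]
ft_force: [-0.5, 0.1, 1.5]
grip_width: 0.574
grasp_force: 20.0
```

Emit:
{"name": "send_rows", "arguments": {
  "motion": [
    [0, 0, 0, 0, 0, 0, 1],
    [0, 0, 0, 0, 0, 0, 1],
    [0, 0, 0, 0, 0, 0, 1]
  ]
}}

```text
t: 14.3
tcp_pos: [374.6, 266.6, 28.7]
orientation: [[-0.071, -0.998, 0.0], [-0.998, 0.071, 0.0], [-0.0, -0.0, -1.0]]
ft_force: [-1.1, -0.4, 4.2]
grip_width: 0.574
grasp_force: 20.0
```

```bash
python3 -c "
from vis import *
st()"
```

```text
t 14.3 tcp [374.6 266.6  28.7] yaw -94.04 s -176.9 lat 182.9 F [-1.1 -0.4  4.2] M [0.01 0.42 0.01] grip 49.9
```

Emit:
{"name": "send_rows", "arguments": {
  "motion": [
    [0.07, -0.073, 0, 0, 0, -0.082, 1],
    [0.14, -0.146, 0, 0, 0, -0.164, 1],
    [0.21, -0.22, 0, 0, 0, -0.246, 1],
    [0.28, -0.293, 0, 0, 0, -0.328, 1],
    [0.344, -0.367, 0, 0, 0, -0.411, 1]
  ]
}}

```text
t: 14.8
tcp_pos: [444.4, 193.2, 28.7]
orientation: [[-0.66, -0.751, 0.001], [-0.751, 0.66, 0.001], [-0.002, -0.0, -1.0]]
ft_force: [-0.9, 1.6, 3.7]
grip_width: 0.571
grasp_force: 20.0
```

Emit:
{"name": "send_rows", "arguments": {
  "motion": [
    [0.07, -0.073, 0, 0, 0, -0.082, 1],
    [0.14, -0.146, 0, 0, 0, -0.164, 1],
    [0.21, -0.22, 0, 0, 0, -0.246, 1],
    [0.28, -0.293, 0, 0, 0, -0.328, 1],
    [0.343, -0.367, 0, 0, 0, -0.411, 1]
  ]
}}

```text
t: 15.3
tcp_pos: [513.1, 119.6, 28.7]
orientation: [[-0.979, -0.203, 0.001], [-0.203, 0.979, 0.001], [-0.001, 0.0, -1.0]]
ft_force: [-0.9, 2.0, 3.9]
grip_width: 0.572
grasp_force: 20.0
```

Emit:
{"name": "send_rows", "arguments": {
  "motion": [
    [0, 0, 0, 0, 0, 0, 1],
    [0, 0, 0, 0, 0, 0, 1],
    [0, 0, 0, 0, 0, 0, 1]
  ]
}}

```text
t: 15.6
tcp_pos: [512.3, 120.2, 28.7]
orientation: [[-0.978, -0.209, 0.001], [-0.209, 0.978, 0.0], [-0.001, 0.0, -1.0]]
ft_force: [2.1, -1.9, 3.2]
grip_width: 0.574
grasp_force: 20.0
```

```bash
python3 - <<'E'
from vis import *
st()
W=vision.read_camera('wrist');a=np.radians(12);n=np.array([-np.sin(a),np.cos(a)])
for uv,r,b in tiles(W,1000): print(np.round(uv),np.round(r,1),'lat',(r[:2]@n).round(1))
E
```

```text
t 15.6 tcp [512.3 120.2  28.7] yaw -167.92 s -72.6 lat 11.0 F [ 2.1 -1.9  3.2] M [-0.32 -0.75 -0.03] grip 49.9
[323. 402.] [551.9 128.9  48.6  19.6 -77.9] lat 11.3
[322. 312.] [507.8 118.9  49.   32.9 -78. ] lat 10.7
```

Emit:
{"name": "send_rows", "arguments": {
  "motion": [
    [0.052, 0.011, 0, 0, 0, 0, 1],
    [0.104, 0.022, 0, 0, 0, 0, 1],
    [0.156, 0.033, 0, 0, 0, 0, 1],
    [0.208, 0.044, 0, 0, 0, 0, 1],
    [0.259, 0.055, 0, 0, 0, 0, 1]
  ]
}}

```text
t: 16.15
tcp_pos: [561.1, 130.5, 28.7]
orientation: [[-0.978, -0.209, -0.006], [-0.209, 0.978, -0.002], [0.006, -0.001, -1.0]]
ft_force: [-6.0, -1.0, 9.8]
grip_width: 0.574
grasp_force: 20.0
```

Emit:
{"name": "send_rows", "arguments": {
  "motion": [
    [0, 0, 0, 0, 0, 0, 1],
    [0, 0, 0, 0, 0, 0, 1]
  ]
}}

```text
t: 16.35
tcp_pos: [563.5, 131.3, 28.7]
orientation: [[-0.978, -0.209, -0.0], [-0.209, 0.978, -0.0], [0.0, -0.0, -1.0]]
ft_force: [0.5, -0.3, 4.4]
grip_width: 0.574
grasp_force: 20.0
```

```bash
python3 -c "
from vis import *
st()"
```

```text
t 16.35 tcp [563.5 131.3  28.7] yaw -167.92 s -20.2 lat 11.3 F [ 0.5 -0.3  4.4] M [-0.15 -0.22 -0.  ] grip 49.9
```

Emit:
{"name": "send_rows", "arguments": {
  "motion": [
    [0, 0, 0, 0, 0, 0, -0.5],
    [0, 0, 0, 0, 0, 0, -0.5],
    [0, 0, 0, 0, 0, 0, -0.5],
    [0, 0, 0, 0, 0, 0, -0.5]
  ]
}}

```text
t: 16.75
tcp_pos: [563.3, 130.8, 28.0]
orientation: [[-0.978, -0.208, -0.001], [-0.208, 0.978, -0.0], [0.001, -0.0, -1.0]]
ft_force: [-0.8, 0.8, -0.0]
grip_width: 0.741
grasp_force: 0.0
```

Emit:
{"name": "send_rows", "arguments": {
  "motion": [
    [-0.08, -0.017, 0, 0, 0, 0, -0.5],
    [-0.16, -0.034, 0, 0, 0, 0, -0.5],
    [-0.245, -0.052, 0, 0, 0, 0, -0.5],
    [-0.245, -0.052, 0, 0, 0, 0, -0.5],
    [-0.245, -0.052, 0, 0, 0, 0, 1]
  ]
}}

```text
t: 17.25
tcp_pos: [515.3, 120.6, 28.7]
orientation: [[-0.978, -0.208, 0.001], [-0.208, 0.978, 0.0], [-0.001, 0.0, -1.0]]
ft_force: [0.2, 0.1, 0.7]
grip_width: 0.717
grasp_force: 0.0
```

Emit:
{"name": "send_rows", "arguments": {
  "motion": [
    [0, 0, 0, 0, 0, 0, 1],
    [0, 0, 0, 0, 0, 0, 1],
    [0, 0, 0, 0, 0, 0, 1],
    [0, 0, 0, 0, 0, 0, 1],
    [0, 0, 0, 0, 0, 0, 1]
  ]
}}

```text
t: 17.75
tcp_pos: [514.9, 120.3, 28.4]
orientation: [[-0.978, -0.207, -0.0], [-0.207, 0.978, -0.0], [0.0, -0.0, -1.0]]
ft_force: [-0.4, -1.3, -0.0]
grip_width: 0.289
grasp_force: 0.0
```

Emit:
{"name": "send_rows", "arguments": {
  "motion": [
    [0, 0, 0, 0, 0, 0, 1],
    [0, 0, 0, 0, 0, 0, 1],
    [0, 0, 0, 0, 0, 0, 1],
    [0, 0, 0, 0, 0, 0, 1],
    [0, 0, 0, 0, 0, 0, 1]
  ]
}}

```text
t: 18.25
tcp_pos: [514.8, 120.4, 28.5]
orientation: [[-0.978, -0.208, -0.0], [-0.208, 0.978, -0.0], [0.0, -0.0, -1.0]]
ft_force: [0.1, 0.6, 0.7]
grip_width: 0.007
grasp_force: 0.0
```

Emit:
{"name": "send_rows", "arguments": {
  "motion": [
    [0.06, 0.013, 0, 0, 0, 0, 1],
    [0.12, 0.026, 0, 0, 0, 0, 1],
    [0.16, 0.034, 0, 0, 0, 0, 1],
    [0.2, 0.042, 0, 0, 0, 0, 1],
    [0.23, 0.049, 0, 0, 0, 0, 1]
  ]
}}

```text
t: 18.75
tcp_pos: [561.1, 130.1, 28.3]
orientation: [[-0.978, -0.207, -0.0], [-0.207, 0.978, -0.0], [0.0, -0.0, -1.0]]
ft_force: [-1.7, 0.0, 0.9]
grip_width: 0.0
grasp_force: 0.5
```

Emit:
{"name": "send_rows", "arguments": {
  "motion": [
    [0.01, 0.002, 0, 0, 0, 0, 1],
    [0.02, 0.004, 0, 0, 0, 0, 1],
    [0.025, 0.005, 0, 0, 0, 0, 1],
    [0.03, 0.006, 0, 0, 0, 0, 1]
  ]
}}

```text
t: 19.15
tcp_pos: [566.6, 131.3, 28.4]
orientation: [[-0.978, -0.207, -0.0], [-0.207, 0.978, -0.0], [0.0, 0.0, -1.0]]
ft_force: [-0.0, -0.8, -0.2]
grip_width: 0.007
grasp_force: 0.3
```

```bash
python3 -c "
from vis import *
st()"
```

```text
t 19.15 tcp [566.6 131.3  28.4] yaw -168.03 s -17.2 lat 10.6 F [-0.  -0.8 -0.2] M [ 0.07  0.01 -0.  ] grip 0.6
```

Emit:
{"name": "send_rows", "arguments": {
  "motion": [
    [0.01, 0.002, 0, 0, 0, 0, 1],
    [0.02, 0.004, 0, 0, 0, 0, 1],
    [0.025, 0.005, 0, 0, 0, 0, 1],
    [0.025, 0.005, 0, 0, 0, 0, 1]
  ]
}}

```text
t: 19.55
tcp_pos: [572.1, 132.5, 28.5]
orientation: [[-0.978, -0.208, 0.001], [-0.208, 0.978, 0.0], [-0.001, 0.0, -1.0]]
ft_force: [0.7, -0.3, 0.3]
grip_width: 0.004
grasp_force: 0.1
```

Emit:
{"name": "send_rows", "arguments": {
  "motion": [
    [0.005, 0.001, 0, 0, 0, 0, 1],
    [0.01, 0.002, 0, 0, 0, 0, 1],
    [0.015, 0.003, 0, 0, 0, 0, 1],
    [0.02, 0.004, 0, 0, 0, 0, 1],
    [0.02, 0.004, 0, 0, 0, 0, 1]
  ]
}}

```text
t: 20.05
tcp_pos: [572.7, 132.2, 28.0]
orientation: [[-0.978, -0.207, -0.007], [-0.207, 0.978, -0.002], [0.007, -0.001, -1.0]]
ft_force: [-7.6, 0.4, 5.3]
grip_width: 0.001
grasp_force: 3.8
```

```bash
python3 -c "
from vis import *
st()"
```

```text
t 20.05 tcp [572.7 132.2  28. ] yaw -168.07 s -11.0 lat 10.2 F [-7.6  0.4  5.3] M [0.18 2.13 0.06] grip 0.1
```

The short tile is at its stop too (s −11.0). For the right lane I'll check the chest clearance while backing off and approaching the middle tile from above.

Emit:
{"name": "send_rows", "arguments": {
  "motion": [
    [-0.1, -0.021, 0, 0, 0, 0, 1],
    [-0.2, -0.042, 0, 0, 0, 0, 1],
    [-0.25, -0.1, 0.25, 0, 0, 0, -1],
    [-0.35, -0.25, 0.5, 0, 0, 0.09, -1],
    [-0.45, -0.45, 0.6, 0, 0, 0.18, -1]
  ]
}}

```text
t: 20.55
tcp_pos: [492.6, 52.7, 146.0]
orientation: [[-0.877, -0.48, 0.007], [-0.48, 0.877, 0.002], [-0.007, -0.002, -1.0]]
ft_force: [0.2, -1.0, 0.2]
grip_width: 0.194
grasp_force: 0.0
```

Emit:
{"name": "send_rows", "arguments": {
  "motion": [
    [-0.05, -0.2, 0, 0, 0, 0.09, -1],
    [-0.15, -0.4, 0, 0, 0, 0.18, -1],
    [-0.25, -0.6, 0, 0, 0, 0.27, -1],
    [-0.25, -0.8, 0, 0, 0, 0.36, -1],
    [-0.25, -0.98, 0, 0, 0, 0.42, -1]
  ]
}}

```text
t: 21.05
tcp_pos: [440.5, -145.8, 143.6]
orientation: [[-0.402, -0.916, 0.003], [-0.916, 0.402, -0.0], [-0.001, -0.003, -1.0]]
ft_force: [0.5, 0.5, 0.7]
grip_width: 0.646
grasp_force: 0.0
```

Emit:
{"name": "send_rows", "arguments": {
  "motion": [
    [0, -0.1, 0, 0, 0, 0.07, -1],
    [0, -0.25, 0, 0, 0, 0.07, -1],
    [0, -0.35, 0, 0, 0, 0.07, -1],
    [0, -0.35, 0, 0, 0, 0.07, -1],
    [0, -0.35, 0, 0, 0, 0.07, -1]
  ]
}}

```text
t: 21.55
tcp_pos: [440.5, -214.5, 142.8]
orientation: [[-0.306, -0.952, 0.001], [-0.952, 0.306, -0.0], [-0.0, -0.001, -1.0]]
ft_force: [0.0, -0.0, -0.4]
grip_width: 0.988
grasp_force: 0.0
```

```bash
python3 - <<'E'
from vis import *
import pickle
st()
W=vision.read_camera('wrist');pickle.dump(W,open('w6.pkl','wb'))
for uv,r,b in tiles(W): print(np.round(uv),np.round(r,1),b[:,0].min(0),b[:,0].max(0))
S=vision.read_camera('side');T=vision.read_camera('top')
pickle.dump((S,T),open('st.pkl','wb'))
A=cv2.resize(T['color'][80:230,220:370],None,fx=2.6,fy=2.6);B=cv2.resize(S['color'][140:290,200:350],None,fx=2.6,fy=2.6)
cv2.imwrite('pics/ts.png',np.hstack([A,B])[:,:,::-1])
print('rib',plane(pickle.load(open('w3.pkl','rb')),[(208,125),(256,190),(222,198),(245,105)],4).round())
E
```

```text
t 21.55 tcp [ 440.5 -214.5  142.8] yaw -107.79 s -212.4 lat -301.4 F [ 0.  -0.  -0.4] M [ 0.08 -0.05 -0.01] grip 85.9
[333. 195.] [ 424.8 -243.4   98.2   48.7   72.7] [296 123] [371 268]
rib [[ 549. -223.    4.]
 [ 516. -146.    4.]
 [ 555. -145.    4.]
 [ 506. -235.    4.]]
```

View pics/ts.png

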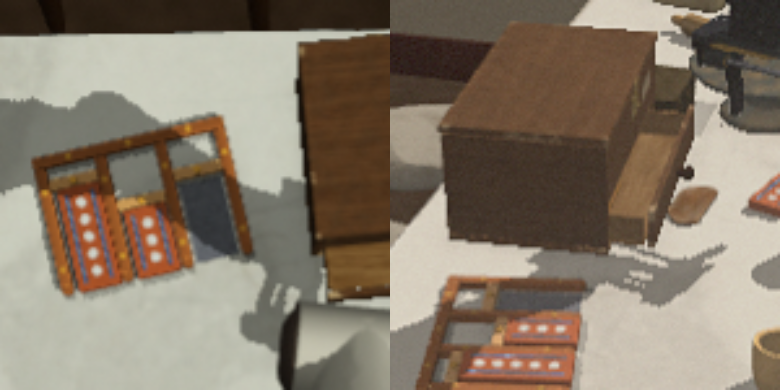

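The crop shows the long tile (80,240) and the short tile (152,240) seated, right lane empty, with the chest's front-left top corner at top (315,242) and side (608,135) in crop pixels.

```bash
python3 - <<'E'
from vis import *
import pickle
S,T=pickle.load(open('st.pkl','rb'))
print('chest top corner',tri(T,(341.2,173),S,(283.8,191.9)))
print('drawer corner',tri(T,(220+328/2.6,80+297/2.6),S,(200+(650-390)/2.6,140+210/2.6)),plane(S,[(200+258/2.6,140+245/2.6)],0))
print('drawer top back/left',tri(T,(220+388/2.6,80+287/2.6),S,(200+(690-390)/2.6,140+112/2.6)))
E
```

```text
chest top corner (array([594.11778228, -35.44367013, 167.47625236]), np.float64(0.3840720544642714))
drawer corner (array([548.41118466, -53.69566105,  65.87128303]), np.float64(1.3561773512501885)) [[558.77076819 -82.08815806   0.        ]]
drawer top back/left (array([ 531.08715828, -110.57010038,  171.36498002]), np.float64(29.702460611308513))
```

The chest corner is at (594,−35) and 167 mm high, so the gripper body would pass it by only about 4 mm in the right lane. I'll grip near the tile's rear, release early, and push with the tool shifted 10 mm away from the chest.

Emit:
{"name": "send_rows", "arguments": {
  "motion": [
    [-0.1, -0.2, 0, 0, 0, 0.005, -1],
    [-0.135, -0.326, -0.1, 0, 0, 0.005, -1],
    [-0.135, -0.326, -0.3, 0, 0, 0.005, -1],
    [-0.135, -0.326, -0.48, 0, 0, 0.005, -1],
    [-0.135, -0.326, -0.571, 0, 0, 0.005, -1]
  ]
}}

```text
t: 22.2
tcp_pos: [411.9, -278.4, 26.1]
orientation: [[-0.297, -0.955, -0.004], [-0.955, 0.297, 0.001], [-0.0, 0.004, -1.0]]
ft_force: [-0.7, -0.2, -0.3]
grip_width: 1.001
grasp_force: 0.0
```

Emit:
{"name": "send_rows", "arguments": {
  "motion": [
    [0, 0, 0, 0, 0, 0, -1],
    [0, 0, 0, 0, 0, 0, -1],
    [0, 0, 0, 0, 0, 0, 1],
    [0, 0, 0, 0, 0, 0, 1],
    [0, 0, 0, 0, 0, 0, 1]
  ]
}}

```text
t: 22.7
tcp_pos: [413.5, -279.4, 29.0]
orientation: [[-0.297, -0.955, 0.001], [-0.955, 0.297, -0.0], [-0.0, -0.001, -1.0]]
ft_force: [-0.0, -0.2, 0.0]
grip_width: 0.815
grasp_force: 0.0
```

Emit:
{"name": "send_rows", "arguments": {
  "motion": [
    [0, 0, 0, 0, 0, 0, 1],
    [0, 0, 0, 0, 0, 0, 1],
    [0, 0, 0, 0, 0, 0, 1],
    [0, 0, 0, 0, 0, 0, 1],
    [0, 0, 0, 0, 0, 0, 1]
  ]
}}

```text
t: 23.2
tcp_pos: [413.2, -279.5, 28.6]
orientation: [[-0.297, -0.955, -0.0], [-0.955, 0.297, 0.0], [0.0, 0.0, -1.0]]
ft_force: [-0.9, -0.2, 1.6]
grip_width: 0.574
grasp_force: 20.0
```

```bash
python3 -c "
from vis import *
st()"
```

```text
t 23.2 tcp [ 413.2 -279.5   28.6] yaw -107.27 s -252.6 lat -359.3 F [-0.9 -0.2  1.6] M [ 0.24  0.11 -0.02] grip 49.9
```

Emit:
{"name": "send_rows", "arguments": {
  "motion": [
    [0.033, 0.167, 0, 0, 0, 0, 1],
    [0.066, 0.334, 0, 0, 0, 0, 1],
    [0.1, 0.5, 0, 0, 0, 0, 1],
    [0.132, 0.668, 0, 0, 0, 0, 1],
    [0.165, 0.835, 0, 0, 0, 0, 1]
  ]
}}

```text
t: 23.7
tcp_pos: [446.5, -111.4, 28.6]
orientation: [[-0.297, -0.955, 0.0], [-0.955, 0.297, -0.0], [0.0, -0.0, -1.0]]
ft_force: [0.6, -1.4, 1.3]
grip_width: 0.568
grasp_force: 20.0
```

Emit:
{"name": "send_rows", "arguments": {
  "motion": [
    [0, 0.15, 0, 0, 0, 0, 1],
    [0, 0.3, 0, 0, 0, 0, 1],
    [0, 0.42, 0, 0, 0, 0, 1],
    [0, 0.51, 0, 0, 0, 0, 1]
  ]
}}

```text
t: 24.1
tcp_pos: [446.3, -9.2, 28.6]
orientation: [[-0.296, -0.955, 0.0], [-0.955, 0.296, -0.0], [0.0, -0.0, -1.0]]
ft_force: [-0.3, -2.1, 1.3]
grip_width: 0.571
grasp_force: 20.0
```

Emit:
{"name": "send_rows", "arguments": {
  "motion": [
    [0.01, 0.06, 0, 0, 0, -0.07, 1],
    [0.02, 0.12, 0, 0, 0, -0.15, 1],
    [0.03, 0.18, 0, 0, 0, -0.23, 1],
    [0.04, 0.24, 0, 0, 0, -0.31, 1],
    [0.045, 0.278, 0, 0, 0, -0.39, 1]
  ]
}}

```text
t: 24.6
tcp_pos: [454.9, 45.3, 28.6]
orientation: [[-0.795, -0.607, -0.001], [-0.607, 0.795, -0.001], [0.001, 0.0, -1.0]]
ft_force: [-1.2, -2.4, 4.2]
grip_width: 0.572
grasp_force: 20.0
```

Emit:
{"name": "send_rows", "arguments": {
  "motion": [
    [0.05, 0, 0, 0, 0, -0.08, 1],
    [0.1, 0, 0, 0, 0, -0.16, 1],
    [0.15, 0, 0, 0, 0, -0.24, 1],
    [0.21, 0, 0, 0, 0, -0.285, 1],
    [0.21, 0, 0, 0, 0, -0.285, 1]
  ]
}}

```text
t: 25.1
tcp_pos: [498.8, 45.4, 28.6]
orientation: [[-0.978, -0.207, 0.002], [-0.207, 0.978, 0.001], [-0.002, 0.0, -1.0]]
ft_force: [2.3, 0.1, 1.2]
grip_width: 0.572
grasp_force: 20.0
```

Emit:
{"name": "send_rows", "arguments": {
  "motion": [
    [0, 0, 0, 0, 0, 0, 1],
    [0, 0, 0, 0, 0, 0, 1]
  ]
}}

```text
t: 25.3
tcp_pos: [497.4, 45.3, 28.6]
orientation: [[-0.978, -0.208, 0.001], [-0.208, 0.978, 0.0], [-0.001, 0.0, -1.0]]
ft_force: [0.2, -0.3, 0.3]
grip_width: 0.573
grasp_force: 20.0
```

```bash
python3 - <<'E'
from vis import *
st()
W=vision.read_camera('wrist');a=np.radians(12);n=np.array([-np.sin(a),np.cos(a)])
for uv,r,b in tiles(W,1000): print(np.round(uv),np.round(r,1),'lat',(r[:2]@n).round(1))
E
```

```text
t 25.3 tcp [497.4  45.3  28.6] yaw -167.97 s -102.8 lat -59.1 F [ 0.2 -0.3  0.3] M [ 0.16 -0.46 -0.06] grip 49.9
[323. 402.] [537.   53.8  48.3  19.6 -78. ] lat -59.0
[322. 318.] [495.5  44.6  48.6  27.7 -77.6] lat -59.4
```

Emit:
{"name": "send_rows", "arguments": {
  "motion": [
    [0.032, 0.008, 0, 0, 0, 0, 1],
    [0.064, 0.015, 0, 0, 0, 0, 1],
    [0.097, 0.022, 0, 0, 0, 0, 1],
    [0.13, 0.029, 0, 0, 0, 0, 1],
    [0.161, 0.035, 0, 0, 0, 0, 1]
  ]
}}

```text
t: 25.85
tcp_pos: [527.0, 51.2, 28.6]
orientation: [[-0.978, -0.208, -0.006], [-0.208, 0.978, -0.002], [0.006, -0.001, -1.0]]
ft_force: [-4.5, -1.0, 6.8]
grip_width: 0.569
grasp_force: 20.0
```

Emit:
{"name": "send_rows", "arguments": {
  "motion": [
    [0, 0, 0, 0, 0, 0, 1],
    [0, 0, 0, 0, 0, 0, 1]
  ]
}}

```text
t: 26.05
tcp_pos: [528.8, 51.8, 28.6]
orientation: [[-0.978, -0.208, -0.001], [-0.208, 0.978, -0.001], [0.001, -0.0, -1.0]]
ft_force: [-0.8, -0.9, 4.2]
grip_width: 0.57
grasp_force: 20.0
```

```bash
python3 -c "
from vis import *
st()"
```

```text
t 26.05 tcp [528.8  51.8  28.6] yaw -168.0 s -70.7 lat -59.3 F [-0.8 -0.9  4.2] M [-0.19  0.25  0.06] grip 49.6
```

Emit:
{"name": "send_rows", "arguments": {
  "motion": [
    [0, 0, 0, 0, 0, 0, -0.5],
    [0, 0, 0, 0, 0, 0, -0.5],
    [0, 0, 0, 0, 0, 0, -0.5],
    [0, 0, 0, 0, 0, 0, -0.5]
  ]
}}

```text
t: 26.45
tcp_pos: [529.4, 52.2, 28.3]
orientation: [[-0.978, -0.208, -0.0], [-0.208, 0.978, 0.0], [0.0, 0.0, -1.0]]
ft_force: [-0.2, 0.1, -0.3]
grip_width: 0.74
grasp_force: 0.0
```

Emit:
{"name": "send_rows", "arguments": {
  "motion": [
    [-0.08, -0.017, 0, 0, 0, 0, -0.5],
    [-0.16, -0.034, 0, 0, 0, 0, -0.5],
    [-0.18, -0.038, 0, 0, 0, 0, -0.5],
    [-0.18, -0.038, 0, 0, 0, 0, -0.5],
    [-0.18, -0.038, 0, 0, 0, 0, 1]
  ]
}}

```text
t: 26.95
tcp_pos: [494.5, 44.9, 28.8]
orientation: [[-0.978, -0.208, 0.001], [-0.208, 0.978, 0.0], [-0.001, 0.0, -1.0]]
ft_force: [0.0, 0.9, 0.4]
grip_width: 0.718
grasp_force: 0.0
```

Emit:
{"name": "send_rows", "arguments": {
  "motion": [
    [0, 0, 0, 0, 0, 0, 1],
    [0, 0, 0, 0, 0, 0, 1],
    [0, 0, 0, 0, 0, 0, 1],
    [0, 0, 0, 0, 0, 0, 1],
    [0, 0, 0, 0, 0, 0, 1]
  ]
}}

```text
t: 27.45
tcp_pos: [493.6, 44.5, 28.5]
orientation: [[-0.978, -0.208, 0.0], [-0.208, 0.978, 0.0], [-0.0, 0.0, -1.0]]
ft_force: [0.0, -0.5, -0.7]
grip_width: 0.289
grasp_force: 0.0
```

Emit:
{"name": "send_rows", "arguments": {
  "motion": [
    [0, 0, 0, 0, 0, 0, 1],
    [0, 0, 0, 0, 0, 0, 1],
    [0, 0, 0, 0, 0, 0, 1],
    [0, 0, 0, 0, 0, 0, 1],
    [0, 0, 0, 0, 0, 0, 1]
  ]
}}

```text
t: 27.95
tcp_pos: [493.5, 44.5, 28.5]
orientation: [[-0.978, -0.207, 0.0], [-0.207, 0.978, 0.0], [-0.0, 0.0, -1.0]]
ft_force: [-1.1, 0.3, -0.1]
grip_width: 0.004
grasp_force: 0.0
```

Emit:
{"name": "send_rows", "arguments": {
  "motion": [
    [0.04, 0.009, 0, 0, 0, 0, 1],
    [0.08, 0.017, 0, 0, 0, 0, 1],
    [0.12, 0.026, 0, 0, 0, 0, 1],
    [0.16, 0.034, 0, 0, 0, 0, 1],
    [0.18, 0.038, 0, 0, 0, 0, 1]
  ]
}}

```text
t: 28.45
tcp_pos: [530.6, 52.3, 28.4]
orientation: [[-0.978, -0.207, 0.0], [-0.207, 0.978, 0.0], [-0.0, -0.0, -1.0]]
ft_force: [-2.1, -0.2, 1.0]
grip_width: 0.004
grasp_force: 0.7
```

```bash
python3 -c "
from vis import *
st()"
```

```text
t 28.45 tcp [530.6  52.3  28.4] yaw -168.02 s -68.8 lat -59.1 F [-2.1 -0.2  1. ] M [ 0.01  0.25 -0.  ] grip 0.4
```

Emit:
{"name": "send_rows", "arguments": {
  "motion": [
    [-0.03, -0.006, 0, 0, 0, 0, 1],
    [-0.039, 0.038, 0, 0, 0, 0, 1],
    [-0.039, 0.038, 0, 0, 0, 0, 1],
    [-0.039, 0.038, 0, 0, 0, 0, 1]
  ]
}}

```text
t: 28.85
tcp_pos: [521.6, 60.1, 28.7]
orientation: [[-0.978, -0.208, 0.0], [-0.208, 0.978, 0.0], [-0.0, 0.0, -1.0]]
ft_force: [0.8, 0.1, -0.1]
grip_width: 0.007
grasp_force: 0.0
```

Emit:
{"name": "send_rows", "arguments": {
  "motion": [
    [0.05, 0.0105, 0, 0, 0, 0, 1],
    [0.1, 0.021, 0, 0, 0, 0, 1],
    [0.15, 0.032, 0, 0, 0, 0, 1],
    [0.2, 0.0425, 0, 0, 0, 0, 1],
    [0.22, 0.047, 0, 0, 0, 0, 1]
  ]
}}

```text
t: 29.35
tcp_pos: [567.3, 69.4, 28.4]
orientation: [[-0.978, -0.207, 0.001], [-0.207, 0.978, 0.0], [-0.001, -0.0, -1.0]]
ft_force: [-1.6, -0.2, 0.8]
grip_width: 0.008
grasp_force: 0.7
```

```bash
python3 -c "
from vis import *
st()"
```

```text
t 29.35 tcp [567.3  69.4  28.4] yaw -168.03 s -29.4 lat -50.1 F [-1.6 -0.2  0.8] M [-0.01  0.29 -0.03] grip 0.7
```

Now the remaining 18 mm, slower at the end.

Emit:
{"name": "send_rows", "arguments": {
  "motion": [
    [0.015, 0.003, 0, 0, 0, 0, 1],
    [0.03, 0.0065, 0, 0, 0, 0, 1],
    [0.045, 0.0095, 0, 0, 0, 0, 1],
    [0.06, 0.013, 0, 0, 0, 0, 1],
    [0.07, 0.015, 0, 0, 0, 0, 1]
  ]
}}

```text
t: 29.85
tcp_pos: [580.0, 72.2, 28.5]
orientation: [[-0.978, -0.208, 0.0], [-0.208, 0.978, 0.0], [-0.0, 0.0, -1.0]]
ft_force: [-0.8, 0.0, -0.8]
grip_width: 0.003
grasp_force: 0.3
```

Emit:
{"name": "send_rows", "arguments": {
  "motion": [
    [0.005, 0.001, 0, 0, 0, 0, 1],
    [0.01, 0.002, 0, 0, 0, 0, 1],
    [0.015, 0.003, 0, 0, 0, 0, 1],
    [0.02, 0.004, 0, 0, 0, 0, 1],
    [0.02, 0.004, 0, 0, 0, 0, 1]
  ]
}}

```text
t: 30.35
tcp_pos: [583.9, 72.9, 28.6]
orientation: [[-0.978, -0.208, 0.0], [-0.208, 0.978, 0.0], [-0.0, 0.0, -1.0]]
ft_force: [-0.3, -0.2, -0.7]
grip_width: 0.002
grasp_force: 0.2
```

```bash
python3 -c "
from vis import *
st()"
```

```text
t 30.35 tcp [583.9  72.9  28.6] yaw -168.02 s -12.4 lat -50.1 F [-0.3 -0.2 -0.7] M [ 0.01 -0.02  0.03] grip 0.2
```

Emit:
{"name": "send_rows", "arguments": {
  "motion": [
    [0.005, 0.001, 0, 0, 0, 0, 1],
    [0.01, 0.002, 0, 0, 0, 0, 1],
    [0.015, 0.003, 0, 0, 0, 0, 1],
    [0.015, 0.003, 0, 0, 0, 0, 1]
  ]
}}

```text
t: 30.75
tcp_pos: [585.1, 73.0, 28.4]
orientation: [[-0.978, -0.207, -0.004], [-0.207, 0.978, -0.001], [0.004, -0.0, -1.0]]
ft_force: [-5.2, -0.7, 3.9]
grip_width: 0.004
grasp_force: 2.5
```

```bash
python3 -c "
from vis import *
st()"
```

```text
t 30.75 tcp [585.1  73.   28.4] yaw -168.05 s -11.2 lat -50.2 F [-5.2 -0.7  3.9] M [ 0.1   1.35 -0.06] grip 0.4
```

Emit:
{"name": "send_rows", "arguments": {
  "motion": [
    [0.005, 0.001, 0, 0, 0, 0, 1],
    [0.008, 0.002, 0, 0, 0, 0, 1],
    [0.008, 0.002, 0, 0, 0, 0, 1]
  ]
}}

```text
t: 31.05
tcp_pos: [585.2, 73.0, 28.2]
orientation: [[-0.978, -0.207, -0.007], [-0.207, 0.978, -0.002], [0.007, -0.001, -1.0]]
ft_force: [-7.2, -0.3, 5.8]
grip_width: 0.007
grasp_force: 3.9
```

```bash
python3 -c "
from vis import *
st()"
```

```text
t 31.05 tcp [585.2  73.   28.2] yaw -168.07 s -11.1 lat -50.3 F [-7.2 -0.3  5.8] M [-0.02  2.13 -0.08] grip 0.6
```

Emit:
{"name": "send_rows", "arguments": {
  "motion": [
    [-0.1, -0.021, 0, 0, 0, 0, 1],
    [-0.2, -0.042, 0, 0, 0, 0, 1],
    [-0.2, -0.042, 0.2, 0, 0, 0, 1],
    [-0.2, -0.042, 0.45, 0, 0, 0, 1],
    [-0.2, 0.0, 0.7, 0, 0, 0.08, 1]
  ]
}}

```text
t: 31.55
tcp_pos: [548.6, 73.4, 169.6]
orientation: [[-0.944, -0.331, 0.001], [-0.331, 0.944, -0.0], [-0.001, -0.0, -1.0]]
ft_force: [2.0, 0.4, -0.4]
grip_width: 0.006
grasp_force: 0.0
```

Emit:
{"name": "send_rows", "arguments": {
  "motion": [
    [0, 0.15, 0.2, 0, 0, 0.09, 1],
    [0, 0.3, 0.3, 0, 0, 0.18, 1],
    [0, 0.45, 0.35, 0, 0, 0.27, 1],
    [0, 0.6, 0.4, 0, 0, 0.36, 1],
    [0, 0.65, 0.4, 0, 0, 0.44, 1]
  ]
}}

```text
t: 32.05
tcp_pos: [549.7, 206.9, 250.1]
orientation: [[-0.511, -0.859, 0.006], [-0.859, 0.511, 0.003], [-0.006, -0.003, -1.0]]
ft_force: [-0.8, -0.2, -0.1]
grip_width: 0.006
grasp_force: 0.0
```

Emit:
{"name": "send_rows", "arguments": {
  "motion": [
    [0, 0, 0, 0, 0, 0.09, 1],
    [0, 0, 0, 0, 0, 0.18, 1],
    [0, 0, 0, 0, 0, 0.2, 1],
    [0, 0, 0, 0, 0, 0.2, 1],
    [0, 0, 0, 0, 0, 0.2, 1]
  ]
}}

```text
t: 32.55
tcp_pos: [548.7, 204.0, 248.0]
orientation: [[-0.229, -0.973, 0.001], [-0.973, 0.229, 0.001], [-0.001, -0.001, -1.0]]
ft_force: [-0.3, -0.9, 0.8]
grip_width: 0.005
grasp_force: 0.0
```

```bash
python3 - <<'E'
from vis import *
st()
W=vision.read_camera('wrist');cv2.imwrite('pics/w7.png',W['color'][:,:,::-1])
a=np.radians(12);u=np.array([np.cos(a),np.sin(a)]);n=np.array([-u[1],u[0]])
for uv,r,b in tiles(W,1000):
    s=plane(W,b[:,0],14)[:,:2]@u-598.7;print(np.round(uv),np.round(r,1),'lat',(r[:2]@n).round(1),'s',s.min().round(1),s.max().round(1))
E
```

```text
t 32.55 tcp [548.7 204.  248. ] yaw -103.27 s -19.6 lat 85.4 F [-0.3 -0.9  0.8] M [ 0.08 -0.06  0.04] grip 0.4
[247. 239.] [627.6 213.1 119.9  50.7  12.2] lat 77.9 s -0.5 119.3
[231. 167.] [622.2 142.9  79.9  49.6  12.1] lat 10.4 s -0.4 79.6
[184.  98.] [646.4  75.2 100.1  50.1  11.5] lat -60.8 s -0.9 99.3
```

View pics/w7.png

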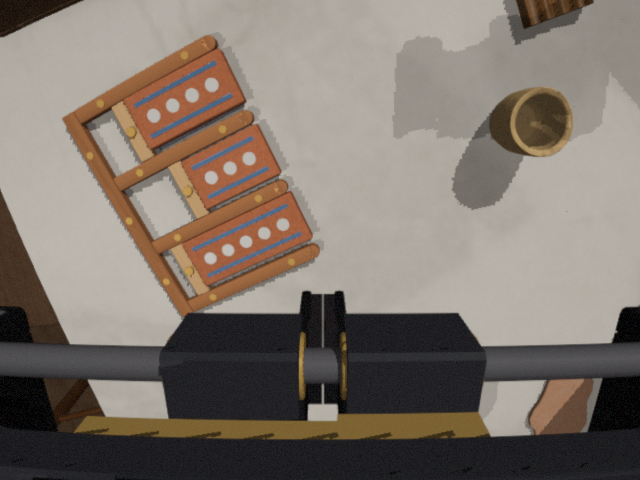

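All three tiles are against their stops, flush at the mouth (s = −0.9 to −0.4 mm) and in the matching lanes: 4 dots at (184,98), 3 dots at (231,167), 5 dots at (247,239). The robot is clear, so I'm handing in.

```bash
python3 -c "
from plant import ctrl
print(ctrl.close_job())"
```

```text
the job is handed in; nothing more can be done
None
```

All three tiles are in their matching lanes, against the stops and flush with the rail fronts to within about 1 mm, never lifted; I handed the job in at about 33 s and was not shown the judge's verdict.

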